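# Find the channel key left latched and release it

## Task

One of the four identical white lever keys on the bench supply has been left latched down, and with the mains off no lamp shows which: a light tap with a fingertip tells, as the latched key sits a few millimetres lower than its neighbours. Find it, press that key fully home and let go so that it springs up and all four stand up alike; tap the other three so lightly that none is pushed down to its click. Pick nothing up, and leave the two boards, the jar and the brush pot where they stand.

Things in the scene. Friction and masses are not known exactly. Their poses are not given: they have to be found in the camera images.
- supply: low grey steel case with a dark flat top 60 mm above the bench, fixed, 230 mm deep (x) by 250 mm wide (y); origin on the bench under its middle. Its -x side is the operator's. Four lever keys in a row along y, 48 mm apart, caps 34 mm deep (x) x 28 mm wide, their middles 72 mm from the case's middle towards -x. 82 mm behind them (+x) stand binding posts 16 mm tall, then an 18 mm hood.
- key_place_1 (a point): pressing spot of the first (leftmost, +y end) key: 9 mm behind the front (operator's side) edge of its white cap, on its width's middle, at the height the cap's level top has when fully home, 68 mm above the bench. Over this spot the top is 7.8 mm higher with the key up, 3.6 mm latched; the front edge, its highest part, 8.7 mm up, 4.2 mm latched.
- key_place_2 (a point): pressing spot of the second key: 9 mm behind the front (operator's side) edge of its white cap, on its width's middle, at the height the cap's level top has when fully home, 68 mm above the bench. Over this spot the top is 7.8 mm higher with the key up, 3.6 mm latched; the front edge, its highest part, 8.7 mm up, 4.2 mm latched.
- key_place_3 (a point): pressing spot of the third key: 9 mm behind the front (operator's side) edge of its white cap, on its width's middle, at the height the cap's level top has when fully home, 68 mm above the bench. Over this spot the top is 7.8 mm higher with the key up, 3.6 mm latched; the front edge, its highest part, 8.7 mm up, 4.2 mm latched.
- key_place_4 (a point): pressing spot of the fourth (rightmost, -y end) key: 9 mm behind the front (operator's side) edge of its white cap, on its width's middle, at the height the cap's level top has when fully home, 68 mm above the bench. Over this spot the top is 7.8 mm higher with the key up, 3.6 mm latched; the front edge, its highest part, 8.7 mm up, 4.2 mm latched.
- latched_key (a joint): tilt of the one key latched at the start, in rad: 0 up (cap sloping up 10 degrees to the front), about 0.092 latched, 0.1765 fully home (level). Hinged 34 mm behind its cap's middle. May be in any of the four places, not told. At the front edge 3.5 N starts it down, 4.5 N takes it home; let go from beyond 0.16 it springs up, from under 0.14 it stays latched.
- free_key_a (a joint): tilt of one of the three keys that are up at the start, in rad: 0 up, about 0.092 latched, 0.1765 fully home. Hinged like the others; its place is not told. At the front edge it takes about 2.5 N to start down, 4 N to reach its click at 0.15 (7 mm down there); let go before that it comes back up, pushed on it stays latched.
- free_key_b (a joint): tilt of one of the three keys that are up at the start, in rad: 0 up, about 0.092 latched, 0.1765 fully home. Hinged like the others; its place is not told. At the front edge it takes about 2.5 N to start down, 4 N to reach its click at 0.15 (7 mm down there); let go before that it comes back up, pushed on it stays latched.
- free_key_c (a joint): tilt of one of the three keys that are up at the start, in rad: 0 up, about 0.092 latched, 0.1765 fully home. Hinged like the others; its place is not told. At the front edge it takes about 2.5 N to start down, 4 N to reach its click at 0.15 (7 mm down there); let go before that it comes back up, pushed on it stays latched.
- board_left: green round-ended circuit board on a low black carrier, 106 x 72 mm, 22 mm high over its parts, about 70 g, loose on the bench; origin at the middle of its underside. To the left of the supply.
- board_right: green round-ended circuit board on a low black carrier, 106 x 72 mm, 22 mm high over its parts, about 70 g, loose on the bench; origin at the middle of its underside. To the right of the supply.
- flux_jar: white screw-top jar, 44 mm across and 55 mm high, about 90 g, loose on the bench at the left front of the supply; origin at the middle of its underside.
- brush_pot: brass pot, 68 mm across and 100 mm high, with a pink band and brushes that reach up to 195 mm, about 450 g, loose on the bench to the right behind the supply; origin at the middle of its underside.

How it is judged:
On the way, in this order (a step that is already met when the one before it is completed fails the run):
1. the latched key is pressed fully home (value of joint latched_key above 0.15 rad), for 0.02 s.
2. it has sprung up (value of joint latched_key below 0.02 rad), for 0.1 s.
At the end, for the whole second after the job is handed in: all four keys stand up (each tilted less than 0.02 rad, 1 mm at the front edge), and the boards, the jar and the brush pot are within 15 mm of where they stood (value of joint each of latched_key, free_key_a, free_key_b, free_key_c below 0.02 rad and distance of each of board_left, board_right, flux_jar, brush_pot from where it was at the start of the episode below 0.015 m); the robot touches nothing.
It fails at once if one of the three standing keys is pushed down to its click (tilted more than 0.15 rad) (value of joint any of free_key_a, free_key_b, free_key_c above 0.15 rad).
It fails at once if the left-hand circuit board is moved or lifted more than 15 mm (distance of board_left from where it was at the start of the episode above 0.015 m).
It fails at once if the right-hand circuit board is moved or lifted more than 15 mm (distance of board_right from where it was at the start of the episode above 0.015 m).
It fails at once if the white jar is moved or lifted more than 15 mm (distance of flux_jar from where it was at the start of the episode above 0.015 m).
It fails at once if the brush pot is moved or lifted more than 15 mm (distance of brush_pot from where it was at the start of the episode above 0.015 m).
It also fails if it takes over 58 s, if anything falls off the work surface, if the arm or the gripper's body presses on something with over 40 N, if the wrist force passes 120 N, or if a joint passes its speed limit or range.

## Robot

A 7-joint arm with a two-finger parallel gripper is mounted at the origin on the work surface. World frame = base frame: x ahead of the robot, y to its left, z up, the work surface at z = 0. Lengths are in m, angles in rad, forces in N, time in s.
With the tool pointing down it reaches from about 0.35 to 0.9 m from the base axis. Payload 19.9 kg.
Tool frame: the origin (TCP) lies on the mounting face of the last link; the fingertips stand tip_extent ahead of it and the grasp point (between the pads) lies 155 mm ahead of it (tip_extent is the distance from the TCP to the fingertips, in m); z points along the fingers, y is the direction in which the jaws open and shut (so a half turn about z gives the same grasp; the last joint's range is limited). The gripper opens to 85 mm and grips with 20 to 120 N. Pads are 22 mm wide; open, the fingers measure 114 mm over their backs; the gripper's body (76 mm by 85 mm) begins 54 mm behind the grasp point. The pads swing forward as they close: fully open they stand 13 mm farther back than shut.
Start: joints at [-1.333, 0.417, -0.01, 1.614, 0.005, 1.111, -0.053], TCP at [0.173, 0.601, 0.405] pointing down, gripper open.
Joint ranges: [-2.81, 2.81], [-0.39, 2.02], [-1.27, 1.25], [0.06, 2.57], [-1.19, 4.33], [0.19, 2], [-2.82, 2.82]. Speed limits (rad/s): [1.89, 1.89, 2.39, 2.39, 3.01, 3.01, 3.01].

## Interface

Orientations are given as a unit quaternion [w, x, y, z].
In Python, from bench import get_state, read_camera, job_done, search_frame, landmark_of, tip_extent gives the robot as it stands.
- The arm moves only by the tool servo_tool, never from a script. Its argument "increments" is text: rows parted by semicolons, each of 4 numbers parted by spaces: the shift along the tool's x, y, z in cm, then the turn about the tool's z in rad. In form: tx ty tz roll; .... A call has 1 to 12 rows; each row shifts and turns the commanded pose from where the row before left it, along the tool's axes as they then stand; what a row does not reach is not made up. A row lasts 1/8 s, in which the tool goes at most 62.5 mm and 10.7 degrees, less where a joint would pass 70% of its speed; a pose out of reach is approached as far as the arm can. A call is refused whole if a number of a shift passes 6.25 or a number of a turn 0.188, either way. A call with a gripper value outside its range is refused whole. "fingers" is the opening, from 0 (shut) to 1 (fully open), set as the call begins (left out, the last holds). The fingers move at their own pace and stop on an object; "grip_force" is the grip in N (left out, the last holds). Time passes only in rows, so rows that do not move let the fingers close. It gives the time, the measured TCP pose, the force and the opening at its end, in the units of the state.
- get_state(): the state, without advancing time (a new reading comes with each control period).
- read_camera(name): name is "side" or "top" or "wrist"; returns a dict with "pixels" (400x640x3 uint8, red, green, blue), "fx", "fy", "cx", "cy" (pixels), "k1" (the pictures are not rectified: a ray, as slopes to the right and down, at radius r is drawn at 1 + k1 r^2 times it, then the intrinsics apply), "rvec" (rotation vector, rad) and "tvec" (3), from world to camera coordinates, as OpenCV has them; the wrist camera has in their place "mount" (4x4, takes a point from camera to tool coordinates, whose origin is the TCP and whose axes are the flange's). Camera axes: x right, y down, z forward; pixel columns grow to the right and rows downward; lengths in m; the calibration is good to about 2 mm. A picture is of the moment at which its call begins: read the wrist's pose just before it. There is no depth.
- job_done(): hands the job in, once; it reports no verdict.
Trained networks look in a picture, given as the dict that the camera call returned (one of the last four; its "shot" number tells which), for a name from the list of things; names that differ only in an ending like _2 or _b are one class to them, and where a whole thing is asked for, a point or a joint stands for the part that bears it (a point fixed in the world has none). Each returns a list of dicts, best first, with "confidence" (0 to 1); they miss things now and then, are a little off and sometimes report something else, mostly with a low value. They report only what shows in the picture. A call takes as long as a camera call.
- search_frame(target, picture): "extent" ([left, top, right, bottom] in pixels, round what is visible of it).
- landmark_of(target, picture): "centre" ([row, column] in pixels: a listed point, or the origin of a listed thing).
The state is a dict: "time_s": time; "joint_positions": joint angles; "qvel": joint speeds; "joint_efforts": joint torques, N m; "tcp_pos": TCP position; "tcp_rot": TCP orientation; "force": force on the tool from outside, world axes, zero at the start; "ft_torque": the same for the moment, N m; "width": finger opening in m.
Only numpy, scipy, OpenCV 4.12 (cv2) and the standard library are available. Lean on these libraries where they do the work, as an engineer would, in place of code of your own. Each camera call takes 0.05 s, during which the arm holds its last target. There are 200 camera calls.

## Working session

There is one attempt and no reset: what is moved stays moved. The work goes in short steps, Python scripts to look and compute and a tool call to move; the robot and the scene stay as the last step left them, time stands still between calls to the robot, and variables do not carry over. Pictures are saved under pics/ and viewed, about 8 in all and at most 12, crops included, and the job is handed in when it is done.

Besides the shell and the picture viewer there is one more tool, called after "Request:" by a JSON object that holds its "api" and its "payload". servo_tool: Moves the arm, as the interface text tells. Its arguments: {"type":"object","properties":{"increments":{"type":"string"},"fingers":{"type":"number"},"grip_force":{"type":"number"}},"required":["increments"]}

```bash
mkdir -p pics; ls
cat > h.py <<'E'
from bench import *
import numpy as np, cv2
def ray(p,uv):
    x=np.array([(uv[0]-p["cx"])/p["fx"],(uv[1]-p["cy"])/p["fy"]]); s=x.copy()
    for _ in range(20): s=x/(1+p["k1"]*(s@s))
    d=np.array([s[0],s[1],1.])
    R=cv2.Rodrigues(np.array(p["rvec"],float))[0]; t=np.array(p["tvec"],float).ravel()
    return -R.T@t, R.T@d
def onz(p,uv,z):
    o,d=ray(p,uv); return o+d*(z-o[2])/d[2]
def save(p,n): cv2.imwrite("pics/"+n,p["pixels"][:,:,::-1])
E
python3 - <<'E'
from h import *
s=get_state(); print(s); print(tip_extent)
for c in ("top","side"):
    p=read_camera(c); save(p,c+"0.png"); print(c,{k:v for k,v in p.items() if k!="pixels"})
    for t,z in (("key_place_1",.074),("supply",0)):
        for r in landmark_of(t,p): 
            print(t,r,onz(p,r["centre"][::-1],z).round(4))
E
```

```text
pics
{'time_s': 0.0, 'joint_positions': array([-1.33247141,  0.4179946 , -0.01029172,  1.61421479,  0.00469812,
        1.11069715, -0.05297339]), 'qvel': array([ 3.72123318e-05, -1.60327738e-03, -4.09446445e-04,  9.08998328e-04,
       -1.17645069e-03, -1.28933787e-03,  5.06780372e-04]), 'joint_efforts': array([-1.26604740e-03, -8.64438629e+01,  6.77858647e-01, -4.34906209e+01,
        1.90439529e-02,  7.17457122e-03,  5.56593960e-06]), 'tcp_pos': array([0.17257756, 0.60054852, 0.40403023]), 'tcp_rot': array([-4.14386525e-05,  1.39444576e-01,  9.90229667e-01, -6.43784347e-04]), 'force': array([-0.19785062, -0.95051316,  0.30401414]), 'ft_torque': array([ 0.01989625, -0.02940757,  0.0122664 ]), 'width': 0.08532830455748554}
0.1734
top {'fx': 364.5195285901758, 'fy': 364.5195285901758, 'cx': 319.7962495965345, 'cy': 199.29774691396534, 'k1': -0.005465196686037545, 'rvec': array([ 2.15170648, -2.17007228,  0.09931512]), 'tvec': array([0.08526945, 0.57759651, 0.77204354]), 'shot': 1}
key_place_1 {'centre': [241.1, 384.6], 'confidence': 0.92} [ 0.4861 -0.0527  0.074 ]
key_place_1 {'centr
[... 371 characters left out ...]
0.4864 -0.1619  0.    ]
side {'fx': 445.0757955209195, 'fy': 445.0757955209195, 'cx': 320.772873742364, 'cy': 206.47294332533718, 'k1': -0.06512338435242378, 'rvec': array([ 2.32724906, -0.18431633,  0.06636461]), 'tvec': array([-0.57601572,  0.16281479,  1.14850146]), 'shot': 2}
key_place_1 {'centre': [286.2, 296.3], 'confidence': 0.94} [ 0.4977 -0.189   0.074 ]
key_place_1 {'centre': [258.6, 287.7], 'confidence': 0.92} [ 0.4865 -0.1046  0.074 ]
key_place_1 {'centre': [270.0, 293.3], 'confidence': 0.72} [ 0.4961 -0.1414  0.074 ]
key_place_1 {'centre': [242.6, 286.4], 'confidence': 0.64} [ 0.4885 -0.0527  0.074 ]
supply {'centre': [279.5, 323.2], 'confidence': 0.85} [ 0.5697 -0.125   0.    ]
```

View pics/top0.png

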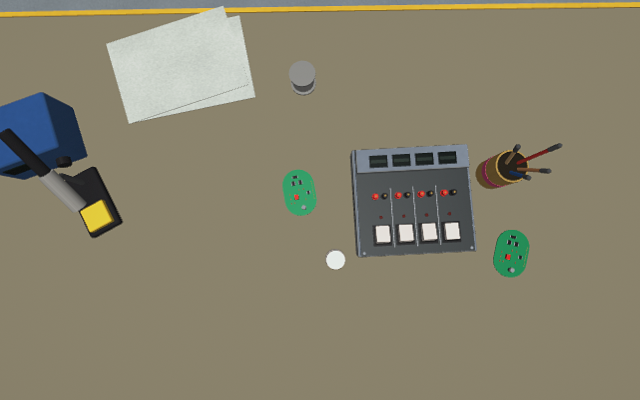

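View pics/side0.png

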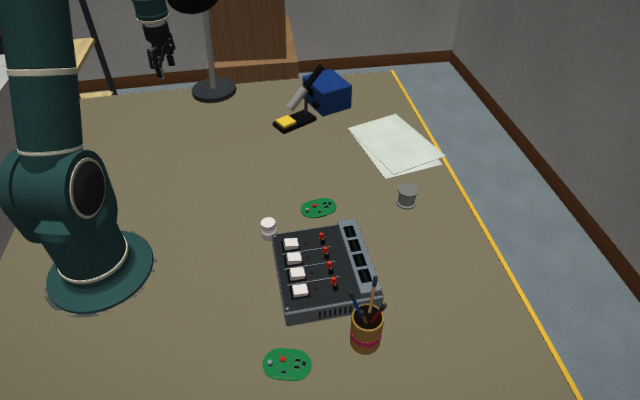

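Request:
{"api": "servo_tool", "payload": {"increments": "-4.4 -2.45 0 0;-4.4 -2.45 0 0;-4.4 -2.45 0 0;-4.4 -2.45 0 0;-4.4 -2.45 0 0;-4.4 -2.45 0 0;-4.4 -2.45 0 0", "fingers": 0}}

```text
time_s: 1.18
tcp_pos: [0.4222, 0.3495, 0.4048]
tcp_rot: [0.0, 0.139, 0.99, 0.0]
force: [0.7, 0.6, -0.5]
width: -0.0003
```

Request:
{"api": "servo_tool", "payload": {"increments": "-1.6 -5.6 0 0;-1.6 -5.6 0 0;-1.6 -5.6 0 0;-1.6 -5.6 0 0;-1.6 -5.6 0 0;-1.6 -5.6 0 0;-1.6 -5.6 0 0;-1.6 -5.6 0 0;0 0 0 -0.17;0 0 0 -0.17;0 0 0 0;0 0 0 0"}}

```text
time_s: 2.68
tcp_pos: [0.4206, -0.115, 0.4048]
tcp_rot: [0.0, -0.028, 1.0, -0.0]
force: [-0.5, 0.1, 0.4]
width: 0.0001
```

```bash
cat >> h.py <<'E'
from scipy.spatial.transform import Rotation as Ro
def wcam():
    s=get_state(); p=read_camera("wrist")
    q=s["tcp_rot"]; T=np.eye(4); T[:3,:3]=Ro.from_quat([q[1],q[2],q[3],q[0]]).as_matrix(); T[:3,3]=s["tcp_pos"]
    W=np.linalg.inv(T@np.array(p["mount"])); p["rvec"]=cv2.Rodrigues(W[:3,:3])[0]; p["tvec"]=W[:3,3]
    return s,p
E
python3 - <<'E'
from h import *
s,p=wcam(); print(p["mount"],p["fx"]); print(s["time_s"],s["tcp_pos"],s["tcp_rot"],s["force"],s["width"]); save(p,"w1.png")
for t,z in (("key_place_1",.074),("supply",0)):
  for r in landmark_of(t,p): print(t,r,onz(p,r["centre"][::-1],z).round(4))
p=read_camera("top")
for r in landmark_of("key_place_1",p): print(r,onz(p,r["centre"][::-1],.074).round(4))
E
```

```text
[[ 9.91769677e-04 -9.56512983e-01 -2.91688070e-01  7.46380967e-02]
 [ 9.99999483e-01  1.01355365e-03  7.64238965e-05  5.53488785e-04]
 [ 2.22541059e-04 -2.91687995e-01  9.56513494e-01  3.20068382e-02]
 [ 0.00000000e+00  0.00000000e+00  0.00000000e+00  1.00000000e+00]] 327.1754186311372
2.675 [ 0.42055445 -0.11504     0.40477809] [ 7.47304495e-05 -2.81976391e-02  9.99602364e-01 -2.84675623e-05] [-0.52552951  0.07658999  0.36278207] 5.009031328920484e-05
{'centre': [238.8, 451.8], 'confidence': 0.98} [ 0.4897 -0.1905  0.074 ]
{'centre': [175.7, 492.1], 'confidence': 0.72} [ 0.62   -0.2803  0.074 ]
{'centre': [240.1, 383.3], 'confidence': 0.7} [ 0.4882 -0.0501  0.074 ]
```

View pics/w1.png

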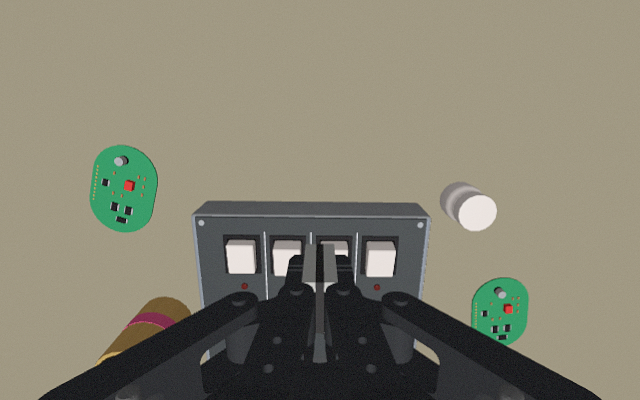

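Run:
```python
from h import *
s,p=wcam(); im=p["pixels"][190:300,180:440,::-1]
cv2.imwrite("pics/w1c.png",cv2.resize(im,None,fx=3,fy=3,interpolation=cv2.INTER_CUBIC))
for uv in ((366,242),(393,242),(228,240),(256,240)): print(uv,onz(p,uv,.0767).round(4))
for uv in ((200,222),(421,225)): print("screw",onz(p,uv,.06).round(4))
```

```text
(366, 242) [ 0.4766 -0.0651  0.0767]
(393, 242) [ 0.475  -0.0385  0.0767]
(228, 240) [ 0.4827 -0.2007  0.0767]
(256, 240) [ 0.481  -0.1732  0.0767]
screw [ 0.4721 -0.2334  0.06  ]
screw [ 0.4618 -0.0078  0.06  ]
```

View pics/w1c.png

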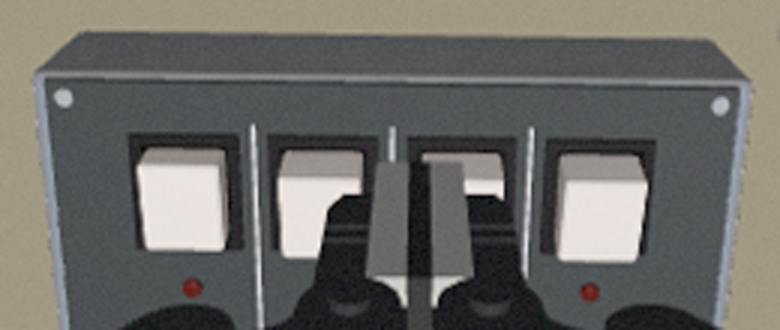

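Run:
```python
from h import *
s,p=wcam(); t=read_camera("top")
def seg(p,a,b,z): 
    A,B=onz(p,a,z),onz(p,b,z); print(A.round(4),B.round(4),"len",np.linalg.norm(A-B).round(4))
print("k1",p["k1"])
seg(p,(193,214),(429,217),.06)
seg(t,(359,257),(475,251),.06)
seg(p,(241.3,244),(381,244),.0767)
seg(p,(473,213-19),(473,213+18),.055)
for nm,q in(("w",p),("t",t)):
  for o,z in(("board_left",.011),("board_right",.011),("flux_jar",.03)):
    for r in search_frame(o,q)[:1]:
        e=r["extent"]; print(nm,o,e); seg(q,(e[0],e[1]),(e[0],e[3]),z); seg(q,(e[0],e[1]),(e[2],e[1]),z)
W=cv2.Rodrigues(p["rvec"])[0]
tip=s["tcp_pos"]-[0,0,tip_extent]; 
K=np.array([[p["fx"],0,p["cx"]],[0,p["fy"],p["cy"]],[0,0,1]])
print(tip,cv2.projectPoints(tip[None],p["rvec"],p["tvec"],K,np.array([p["k1"],0,0,0.]))[0].ravel())
S,D=cv2.Rodrigues(np.array(t["rvec"]))[0],0; print("topcam",-S.T@t["tvec"])
```

```text
k1 -0.00257963123153168
[ 0.4639 -0.2401  0.06  ] [ 0.4526 -0.001   0.06  ] len 0.2394
[ 0.4535 -0.0008  0.06  ] [ 0.464  -0.2423  0.06  ] len 0.2417
[ 0.4862 -0.1877  0.0767] [ 0.4779 -0.0501  0.0767] len 0.1378
[0.4272 0.0414 0.055 ] [0.467  0.0493 0.055 ] len 0.0406
w board_left [472.8, 278.1, 528.6, 342.9]
[0.5464 0.0849 0.011 ] [0.643  0.1042 0.011 ] len 0.0985
[0.5464 0.0849 0.011 ] [0.5422 0.1545 0.011 ] len 0.0697
w board_right [92.9, 143.4, 160.2, 233.6]
[ 0.4064 -0.3648  0.011 ] [ 0.5146 -0.38    0.011 ] len 0.1092
[ 0.4064 -0.3648  0.011 ] [ 0.402  -0.2908  0.011 ] len 0.0741
w flux_jar [439.9, 183.3, 496.3, 226.5]
[0.4238 0.016  0.03  ] [0.4734 0.0244 0.03  ] len 0.0502
[0.4238 0.016  0.03  ] [0.4201 0.0768 0.03  ] len 0.0609
t board_left [281.0, 169.5, 313.7, 217.6]
[0.6496 0.1686 0.011 ] [0.5398 0.1682 0.011 ] len 0.1098
[0.6496 0.1686 0.011 ] [0.6488 0.094  0.011 ] len 0.0746
t board_right [497.0, 228.4, 528.7, 254.3]
[ 0.5116 -0.3136  0.011 ] [ 0.4545 -0.3103  0.011 ] len 0.0572
[ 0.5116 -0.3136  0.011 ] [ 0.511  -0.3839  0.011 ] len 0.0703
t flux_jar [323.8, 252.0, 348.1, 267.2]
[0.4632 0.0726 0.03  ] [0.4306 0.0729 0.03  ] len 0.0326
[0.4632 0.0726 0.03  ] [0.4628 0.0198 0.03  ] len 0.0527
[ 0.42058561 -0.11504866  0.23134451] [318.10955209 262.7099675 ]
topcam [0.49383601 0.0699068  0.82956547]
```

Request:
{"api": "servo_tool", "payload": {"increments": "-1.79 1.54 3.5 0;-1.79 1.54 3.5 0;-1.79 1.54 3.5 0;-1.79 1.54 3.5 0;0 0 0 0;0 0 0 0;0 0 0 0", "fingers": 0}}

```text
time_s: 4.25
tcp_pos: [0.4882, -0.0499, 0.2658]
tcp_rot: [0.001, -0.03, 1.0, 0.0]
force: [-0.0, 0.2, 0.3]
width: 0.0001
```

```bash
cat >> h.py <<'E'
def avg(n=6):
    F=[]
    for _ in range(n): read_camera("top"); s=get_state(); F.append(s["force"])
    print("F",np.mean(F,0).round(2),np.std(F,0).round(2),"tip",(s["tcp_pos"]-[0,0,tip_extent]).round(5),s["time_s"])
E
python3 - <<'E'
from h import *
avg(); s,p=wcam(); cv2.imwrite("pics/w2.png",cv2.resize(p["pixels"][150:400,120:520,::-1],None,fx=2,fy=2,interpolation=cv2.INTER_CUBIC))
E
```

```text
F [-0.16 -0.14  0.11] [0.61 0.14 0.47] tip [ 0.48828 -0.04942  0.09164] 4.55
```

View pics/w2.png

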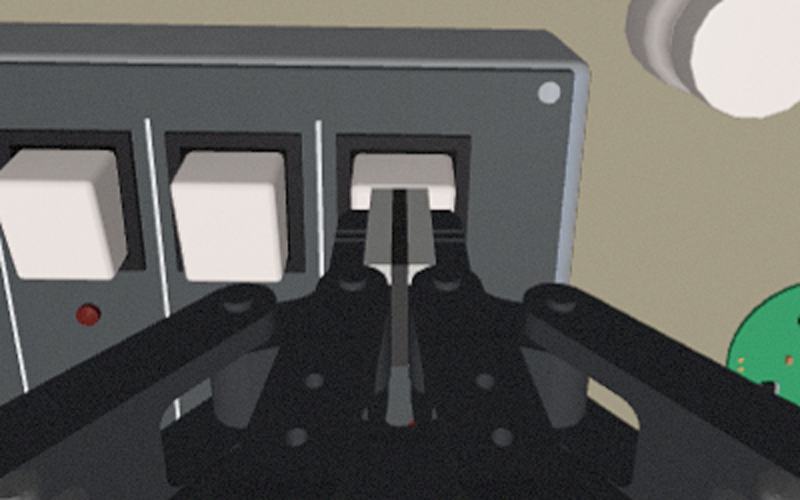

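Request:
{"api": "servo_tool", "payload": {"increments": "0 0 0.6 0;0 0 0.5 0;0 0 0 0;0 0 0 0"}}

```text
time_s: 5.1
tcp_pos: [0.4884, -0.0494, 0.2537]
tcp_rot: [-0.0, -0.03, 1.0, -0.0]
force: [0.4, 0.5, 0.7]
width: -0.0
```

```bash
python3 -c "
from h import *
avg()"
```

```text
F [0.06 0.09 0.22] [0.53 0.46 0.3 ] tip [ 0.48836 -0.04935  0.08043] 5.4
```

Request:
{"api": "servo_tool", "payload": {"increments": "0 0 0.3 0;0 0 0 0;0 0 0 0;0 0 0 0"}}

```text
time_s: 5.9
tcp_pos: [0.4883, -0.0493, 0.2507]
tcp_rot: [0.0, -0.03, 1.0, -0.0]
force: [0.8, 0.5, -0.3]
width: -0.0
```

```bash
python3 -c "
from h import *
avg()"
```

```text
F [ 0.26 -0.06  0.27] [0.32 0.6  0.8 ] tip [ 0.4883  -0.04935  0.07734] 6.2
```

Now 2.8 mm further, to 0.0745.

Request:
{"api": "servo_tool", "payload": {"increments": "0 0 0.14 0;0 0 0.14 0;0 0 0 0;0 0 0 0"}}

```text
time_s: 6.7
tcp_pos: [0.4882, -0.0494, 0.2479]
tcp_rot: [-0.0, -0.03, 1.0, -0.0]
force: [-3.6, -0.2, 4.7]
width: -0.0004
```

```bash
python3 -c "
from h import *
avg(10)"
```

```text
F [-3.59 -0.3   4.55] [0.43 0.47 0.67] tip [ 0.48832 -0.04935  0.07454] 7.2
```

Request:
{"api": "servo_tool", "payload": {"increments": "0 0 -1.5 0;0.06 -4.66 0 0;0 0 0 0;0 0 0.6 0;0 0 0.6 0;0 0 0.15 0;0 0 0.15 0;0 0 0 0;0 0 0 0;0 0 0 0"}}

```text
time_s: 8.45
tcp_pos: [0.4906, -0.0958, 0.248]
tcp_rot: [0.0, -0.03, 1.0, 0.0]
force: [-2.3, 2.2, 3.6]
width: -0.0003
```

```bash
python3 -c "
from h import *
avg(8)"
```

```text
F [-1.59  2.52  3.55] [0.6  0.36 0.46] tip [ 0.49058 -0.0959   0.07455] 8.85
```

Request:
{"api": "servo_tool", "payload": {"increments": "0 0 -1.5 0;0.06 -4.66 0 0;0 0 0 0;0 0 0.6 0;0 0 0.6 0;0 0 0.15 0;0 0 0.15 0;0 0 0 0;0 0 0 0;0 0 0 0"}}

```text
time_s: 10.1
tcp_pos: [0.4928, -0.1423, 0.248]
tcp_rot: [0.0, -0.03, 1.0, -0.0]
force: [-2.1, 1.7, 4.2]
width: 0.0
```

```bash
python3 -c "
from h import *
avg(8)"
```

```text
F [-1.67  2.11  3.78] [0.39 0.46 0.38] tip [ 0.49279 -0.14243  0.07457] 10.5
```

Request:
{"api": "servo_tool", "payload": {"increments": "0 0 -1.5 0;0.06 -4.66 0 0;0 0 0 0;0 0 0.6 0;0 0 0.6 0;0 0 0.15 0;0 0 0.15 0;0 0 0 0;0 0 0 0;0 0 0 0"}}

```text
time_s: 11.75
tcp_pos: [0.495, -0.189, 0.248]
tcp_rot: [0.0, -0.03, 1.0, -0.0]
force: [-0.2, -0.5, -0.0]
width: 0.0002
```

```bash
python3 -c "
from h import *
avg(8)"
```

```text
F [-0.07 -0.01 -0.15] [0.32 0.66 0.27] tip [ 0.49494 -0.18898  0.07454] 12.15
```

Request:
{"api": "servo_tool", "payload": {"increments": "0 0 0.2 0;0 0 0.2 0;0 0 0.15 0;0 0 0.1 0;0 0 0 0;0 0 0 0"}}

```text
time_s: 12.9
tcp_pos: [0.4946, -0.1892, 0.2414]
tcp_rot: [-0.0, -0.03, 1.0, 0.0]
force: [-5.4, 0.8, 8.6]
width: 0.0004
```

```bash
python3 -c "
from h import *
avg(3)"
```

```text
F [-5.52 -0.02  8.24] [0.25 0.12 0.18] tip [ 0.49457 -0.18914  0.06803] 13.05
```

Request:
{"api": "servo_tool", "payload": {"increments": "0 0 0.06 0;0 0 0 0;0 0 0 0"}}

```text
time_s: 13.42
tcp_pos: [0.4945, -0.1893, 0.2413]
tcp_rot: [-0.0, -0.03, 1.0, 0.0]
force: [-9.1, 1.7, 20.3]
width: 0.0002
```

```bash
python3 -c "
from h import *
avg(2)"
```

```text
F [-9.49  1.91 19.07] [0.05 0.02 0.13] tip [ 0.49454 -0.18924  0.06787] 13.525
```

Request:
{"api": "servo_tool", "payload": {"increments": "0 0 -0.6 0;0 0 -1.5 0;0 0 0 0;0 0 0 0;0 0 0.7 0;0 0 0.3 0;0 0 0.2 0;0 0 0.12 0;0 0 0 0;0 0 0 0;0 0 0 0"}}

```text
time_s: 14.9
tcp_pos: [0.4949, -0.189, 0.2487]
tcp_rot: [0.0, -0.03, 1.0, -0.0]
force: [-2.5, -0.2, 4.4]
width: -0.0004
```

```bash
python3 -c "
from h import *
avg(8)"
```

```text
F [-3.52 -0.06  4.8 ] [0.38 0.63 0.34] tip [ 0.49496 -0.18904  0.07528] 15.3
```

Request:
{"api": "servo_tool", "payload": {"increments": "0 0 -1.5 0;0 0 -3 0;5 2 -3 0;5 3 -3 0;4 2 -3 0;0 0 0 0;0 0 0 0;0 0 0 0"}}

```text
time_s: 16.3
tcp_pos: [0.354, -0.129, 0.3817]
tcp_rot: [-0.001, -0.03, 1.0, -0.0]
force: [0.6, 0.3, 0.2]
width: -0.0001
```

Run:
```python
from h import *
avg(2); s,p=wcam(); print(s["tcp_pos"])
save(p,"w3.png")
```

```text
F [-0.15  0.55 -0.27] [0.29 0.4  0.1 ] tip [ 0.35387 -0.129    0.20816] 16.4
[ 0.35387054 -0.12900478  0.38156448]
```

View pics/w3.png

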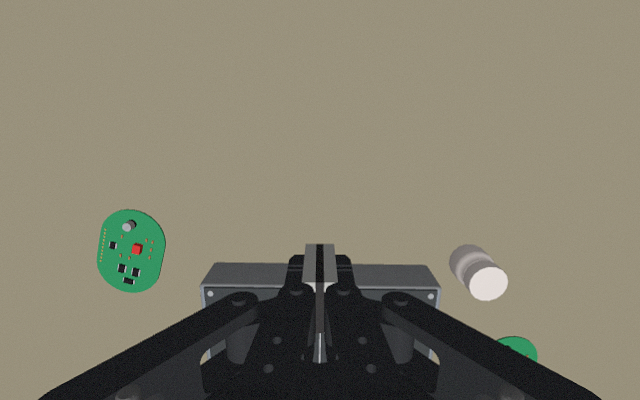

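Run:
```python
from h import *
p=read_camera("side"); cv2.imwrite("pics/s3.png",cv2.resize(p["pixels"][200:390,230:400,::-1],None,fx=3,fy=3,interpolation=cv2.INTER_CUBIC))
```

```text
(no output)
```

View pics/s3.png

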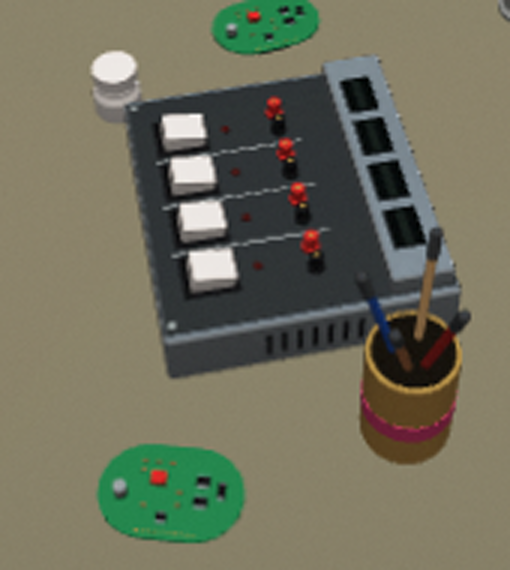

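All four keys look alike, and nothing has moved.

```bash
python3 -c "
from bench import *
print(job_done())"
```

```text
the job is handed in; nothing more can be done
None
```

The latched key was the fourth one (rightmost, -y end). I pressed it home, it sprang back up, and I have handed the job in at about 16.5 s of the 58 s allowed.

- **Finding it:** I tapped each key with the closed fingertips down to 74.5 mm above the bench. Keys 1 to 3 pushed back with about 4.6, 3.6 and 3.8 N, having gone down only about 2 mm. Key 4 gave no force at that height.
- **Pressing it:** I pressed key 4 to about 68 mm, where the force rose sharply from 8 N to about 20 N at the stop, then let go.
- **Last checks:** A second light tap on key 4 met about 4.8 N at 75.3 mm, so it is up. The final side picture shows four alike keys, with the boards, jar and pot apparently where they were. The arm is clear and its force reading is near zero. I did not tap keys 1 to 3 again afterwards.
- **What disagreed:** The pictures gave a key spacing of about 46 mm against the stated 48 mm. I placed the taps between the two values, well inside the caps.

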